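# Load and clamp the plasma cassettes on the bench shaker

### The job

Load the shaker: wind its clamp jaw out with the handwheel until the pointer is at the outer long mark, stack all the aluminium cassettes from the table flat on the pad between the posts, lowering each until you feel it touch rather than dropping it, and lay the steel cover plate flat on top of them just as gently. Then wind the jaw in until the pointer is at the inner long mark, and last of all turn the speed knob so that its white line points at the long index mark. Leave the other things on the table where they are.

Things in the scene. Friction and masses are not known exactly. Their poses are not given: they have to be found in the camera images.
- shaker: bench shaker, a white box 200 mm (own x) by 300 mm (own y, from -88 to +212 mm), deck 70 mm above the table; origin on the table below the middle of the loading bay; own y points along the slide from the bay to the handwheel. The fixed jaw stands at the -y end (its face at y = -60 mm), the moving jaw at +y; both are 70 mm wide in x, tops 80 mm above the deck
- bay (a point): middle of the loading bay at deck level. Four posts 8 mm thick, tops 76 mm above the deck, stand at x +-37, y +-40 mm from it (shaker axes): 66 mm free between them in x; the x sides are open between the posts, for the fingers. Cassettes go long side along the shaker's y, on a fixed rubber pad 50 x 98 mm whose top is an unknown 6 to 22 mm above the deck: the pile's height must be felt
- jaw_face (a point): middle of the moving jaw's face towards the bay, 34 mm above the deck; a dark pointer at the level of this face sticks out to the shaker's +x over a white scale on the deck with short ticks 5 mm apart and two long heavy marks
- jaw (a joint): position of the moving jaw in m, 0 (fully in) to 0.040, growing as it opens; gap between the jaws = 110 mm + this. Inner long mark (hold): 0.010, gap 120 mm; outer long mark (load): 0.036, gap 146 mm. Driven only by the handwheel, 2 mm per radian (12.6 mm per turn), no backlash; stays where it is left
- wheel_axis (a point): point on the handwheel's upright axis at the underside of the wheel, a level steel disc 96 mm across, its top 126 mm above the table, at the shaker's +y end. Turning it anticlockwise seen from above opens the jaw, clockwise closes it; it takes about 3 N at the handle
- crank_grip (a point): on the axis of the wheel's upright black crank handle, 160 mm above the table, 34 mm above the wheel's top; the handle is a free-spinning round sleeve 18 mm thick, its top 50 mm above the wheel, standing 38 mm from the wheel's axis
- controller: grey speed controller, a fixed box 110 x 100 x 45 mm; origin at the centre of its underside; the knob is at the middle of its top
- speed_knob (a joint): angle of the speed knob in rad, 0 (off stop) to 2.6, growing clockwise seen from above; stays where it is left, friction 0.03 N m. The white line on the knob points to the controller's own -x at 0. Round it are short ticks 0.3 rad apart and one long heavy index mark at 1.2
- speed_knob_grip (a point): on the knob's axis, at the height to grip its bar, 82 mm above the table; the bar is 42 mm long, 14 mm thick, 32 mm high (top 89 mm above the table), and lies along the white line
- cassette1: flat plain aluminium cassette, a closed box 56 mm wide (own x), 110 mm long (own y), 16 mm thick (z), about 0.22 kg; origin at the centre of its underside; the same either way round. Lies flat on the table at the start; may be absent (then None)
- cassette2: flat plain aluminium cassette, a closed box 56 mm wide (own x), 110 mm long (own y), 16 mm thick (z), about 0.22 kg; origin at the centre of its underside; the same either way round. Lies flat on the table at the start; may be absent (then None)
- cassette3: flat plain aluminium cassette, a closed box 56 mm wide (own x), 110 mm long (own y), 16 mm thick (z), about 0.22 kg; origin at the centre of its underside; the same either way round. Lies flat on the table at the start; may be absent (then None)
- cassette4: flat plain aluminium cassette, a closed box 56 mm wide (own x), 110 mm long (own y), 16 mm thick (z), about 0.22 kg; origin at the centre of its underside; the same either way round. Lies flat on the table at the start; may be absent (then None)
- cover: steel cover plate 54 mm wide (own x), 106 mm long (own y), 10 mm thick, 0.45 kg, with a black knob in the middle of its top, 24 mm across, from 10 to 40 mm above the underside; origin at the centre of its underside
- tape_roll: roll of tape lying flat, 64 mm across, 24 mm high; origin at the centre of its underside; not part of the job
- bottle: white bottle, 60 mm across, 150 mm tall; origin at the centre of its underside; not part of the job
- jar: low clear jar, 56 mm across, 70 mm tall; origin at the centre of its underside; not part of the job
- carton: cardboard carton, 70 x 100 x 55 mm; origin at the centre of its underside; not part of the job
- marker: marker pen lying on the table, 115 mm long, 14 mm thick, along its own y; origin under its middle; not part of the job
- tube_rack: small white rack with four capped tubes, 50 x 120 mm, 88 mm tall; origin at the centre of its underside; not part of the job
There are look-alikes about, which are no part of the job. Leave any pink or red look-alike of the cassette3 alone.

How it is judged (in metres and radians):
On the way, in this order (a step that is already met when the one before it is completed fails the run):
1. the jaw has been wound out to the outer (load) mark (value of joint jaw between 0.0335 and 0.0385 m), for 0.2 s.
2. every cassette lies flat on the pile between the posts, let go, the jaw at the outer mark (all of step 1 and horizontal distance between each of cassette1, cassette2, cassette3, cassette4 and bay below 0.038 m and angle between each of cassette1, cassette2, cassette3, cassette4's own z axis and vertical below 0.08 rad and angle between the y axis of each of cassette1, cassette2, cassette3, cassette4 and the y axis of shaker, either way round below 0.2 rad and z of each of cassette1, cassette2, cassette3, cassette4 in the frame of shaker below 0.13 m and linear speed of each of cassette1, cassette2, cassette3, cassette4 below 0.03 m/s and contact force between the fingers and cassette1 below 0.1 N and contact force between the fingers and cassette2 below 0.1 N and contact force between the fingers and cassette3 below 0.1 N and contact force between the fingers and cassette4 below 0.1 N), for 0.2 s.
3. the cover lies flat on top of the cassettes, let go (horizontal distance between each of cassette1, cassette2, cassette3, cassette4, cover and bay below 0.038 m and angle between each of cassette1, cassette2, cassette3, cassette4, cover's own z axis and vertical below 0.08 rad and angle between the y axis of each of cassette1, cassette2, cassette3, cassette4, cover and the y axis of shaker, either way round below 0.2 rad and z of each of cassette1, cassette2, cassette3, cassette4 in the frame of shaker below 0.13 m and linear speed of each of cassette1, cassette2, cassette3, cassette4, cover below 0.03 m/s and contact force between the fingers and cassette1 below 0.1 N and contact force between the fingers and cassette2 below 0.1 N and contact force between the fingers and cassette3 below 0.1 N and contact force between the fingers and cassette4 below 0.1 N and z of cover in the frame of shaker below 0.145 m and z of each of cassette1, cassette2, cassette3, cassette4 in the frame of cover below -0.012 m and contact force between the fingers and cover below 0.1 N), for 0.2 s.
4. the jaw has been wound in to the inner (hold) mark, pile and cover in place (horizontal distance between each of cassette1, cassette2, cassette3, cassette4 and bay below 0.014 m and angle between each of cassette1, cassette2, cassette3, cassette4, cover's own z axis and vertical below 0.08 rad and angle between the y axis of each of cassette1, cassette2, cassette3, cassette4, cover and the y axis of shaker, either way round below 0.2 rad and z of each of cassette1, cassette2, cassette3, cassette4 in the frame of shaker below 0.13 m and linear speed of each of cassette1, cassette2, cassette3, cassette4, cover below 0.03 m/s and contact force between the fingers and cassette1 below 0.1 N and contact force between the fingers and cassette2 below 0.1 N and contact force between the fingers and cassette3 below 0.1 N and contact force between the fingers and cassette4 below 0.1 N and horizontal distance between cover and bay below 0.015 m and z of cover in the frame of shaker below 0.145 m and z of each of cassette1, cassette2, cassette3, cassette4 in the frame of cover below -0.012 m and contact force between the fingers and cover below 0.1 N and value of joint jaw between 0.0075 and 0.0125 m), for 0.2 s.
5. the speed knob is at its index mark (value of joint speed_knob between 1.08 and 1.32 rad), for 0.2 s.
At the end, for the whole second after the job is handed in: cassettes level (4.5 deg), square to the shaker (11 deg), piled between the posts within 14 mm of the bay centre; the cover level on top of all, within 15 mm; all let go and at rest; jaw within 2.5 mm of the inner mark; knob within 0.12 rad of its index (all of step 4 and all of step 5); the robot touches nothing.
It fails at once if a cassette or the cover is dropped onto the pile (falls freely more than about 28 mm) ((horizontal distance between cassette1 and bay below 0.035 m and contact force between the fingers and cassette1 below 0.1 N and linear speed of cassette1 above 0.75 m/s) or (horizontal distance between cassette2 and bay below 0.035 m and contact force between the fingers and cassette2 below 0.1 N and linear speed of cassette2 above 0.75 m/s) or (horizontal distance between cassette3 and bay below 0.035 m and contact force between the fingers and cassette3 below 0.1 N and linear speed of cassette3 above 0.75 m/s) or (horizontal distance between cassette4 and bay below 0.035 m and contact force between the fingers and cassette4 below 0.1 N and linear speed of cassette4 above 0.75 m/s) or (horizontal distance between cover and bay below 0.035 m and contact force between the fingers and cover below 0.1 N and linear speed of cover above 0.75 m/s)).
It fails at once if the cover is pressed hard onto the cassettes (over 80 N) (contact force between cover and cassette1 above 80 N or contact force between cover and cassette2 above 80 N or contact force between cover and cassette3 above 80 N or contact force between cover and cassette4 above 80 N).
It fails at once if one of the other things on the table is moved more than 40 mm (distance of any of tape_roll, bottle, jar, carton, marker, tube_rack from where it was at the start of the episode above 0.04 m).
Of cassette1, cassette2, cassette3, cassette4 only 2 to 3 are there at a start; the rules pass over those that are not, and their reading is None.
At some moment in a run one of cassette1, cassette2, cassette3, cassette4 may be knocked a few centimetres aside while the robot is not near it.
It also fails if it takes over 208 s, if anything falls off the work surface, if the arm or the gripper's body presses on something with over 40 N, if the wrist force passes 120 N, or if a joint passes its speed limit or range.

### The arm

A 7-joint arm with a two-finger parallel gripper is mounted at the origin on the work surface. World frame = base frame: x ahead of the robot, y to its left, z up, the work surface at z = 0. Lengths are in mm, angles in rad, forces in N, time in s.
With the tool pointing down it reaches from about 400 to 900 mm from the base axis. Payload 5.6 kg.
Tool frame: the origin (TCP) lies midway between the tips of the shut fingers; the grasp point (between the pads) lies 19 mm behind it; x points along the fingers, y is the direction in which the jaws open and shut, and the axes are right-handed (so a half turn about x gives the same grasp; the last joint's range is limited). The gripper opens to 92 mm and grips with 3 to 60 N. Pads are 20 mm wide; open, the fingers measure 128 mm over their backs; the gripper's body (75 mm by 189 mm) begins 69 mm behind the grasp point.
Start: joints at [-1.18, 0.468, -0.012, 1.603, 0.006, 1.071, -0.056], TCP at [273.249, 589.783, 214.592] pointing down, gripper open.
Joint ranges: [-2.53, 2.53], [-0.31, 2.02], [-1.57, 1.55], [0.28, 2.44], [-1.29, 4.43], [0.15, 1.84], [-2.92, 2.92]. Speed limits (rad/s): [2.57, 2.57, 3.14, 3.14, 3.14, 3.14, 3.14].

### API

Orientations are given as a rotation vector (axis times angle).
In Python, from cell import robot, grip, kin, viewer gives the robot as it stands. Calls block until the motion is done:
- robot.movep(position, orientation): joint-space move of the TCP to a pose.
- robot.servo_line(position, feed=150, rotation=None): straight line of the TCP; rotation=None keeps the orientation; feed is the mean speed in mm/s.
- robot.goto_joints(angles): joint-space move.
- grip(opening, newtons=None): opening from 0.0 (shut) to 1.0 (fully open); newtons is the grip in N (None keeps the last); returns when the fingers have stopped.
- robot.hold(seconds).
- kin.ik(position, orientation): joint angles nearest the present ones, or None.
- robot.observe(): the state.
- viewer.read_camera(name): name is "scene" or "top" or "wrist"; returns the picture (480x640x3 uint8, red, green, blue); there is no depth.
- viewer.camera_info(name): a dict with "camera_matrix" (3x3 intrinsics, pixels), "R" (3x3) and "t" (3): a world point X has camera coordinates R X + t. Camera axes: x right, y down, z forward; pixel columns grow to the right and rows downward; lengths in mm; the calibration is good to about 2 mm. A picture is of the moment at which its call begins: read the wrist's pose just before it. camera_info takes no time and is no camera call; for the wrist camera it gives the pose at the moment of the call.
A pose or a line that the arm cannot do raises robot.IKError and nothing moves.
- robot.job_done(): hands the job in, once; it reports no verdict.
Trained networks look in the newest picture that a camera, given by its name, has taken for a name from the list of things; names that differ only in an ending like _2 or _b are one class to them, and where a whole thing is asked for, a point or a joint stands for the part that bears it (a point fixed in the world has none). Each returns a list of dicts, best first, with "confidence" (0 to 1); they miss things now and then, are a little off and sometimes report something else, mostly with a low value. They report only what shows in the picture. A call takes as long as a camera call. They do not tell look-alikes from the thing itself.
- viewer.silhouettes(name, camera): "mask" (480x640 bool, what is visible of it).
- viewer.pinpoint(name, camera): "at" ([x, y, z] in mm, in the coordinates of the camera as it stood for that picture, good to about 4 mm: a listed point, or the origin of a listed thing).
The state is a dict: "t": time; "joints": joint angles; "joint_velocities": joint speeds; "joint_torque": joint torques, N m; "tcp_pos": TCP position; "tcp_rot": TCP orientation; "contact_force": force on the tool from outside, world axes, zero at the start; "wrist_torque": the same for the moment, N m; "grip_width": opening from 0.0 (shut) to 1.0 (fully open).
Only numpy, scipy, OpenCV 4.12 (cv2) and the standard library are available. Lean on these libraries where they do the work, as an engineer would, in place of code of your own. Each camera call takes 0.05 s, during which the arm holds its last target. There are 200 camera calls.

## Working session

There is one attempt and no reset: what is moved stays moved. The work goes in short steps, each a Python script; the robot and the scene stay as the last script left them, time stands still between calls to the robot, and variables do not carry over. Pictures are saved under pics/ and viewed, about 12 in all and at most 16, crops included, and the job is handed in when it is done.

```bash
ls; mkdir -p pics; python3 - <<'E'
from cell import robot, grip, kin, viewer
import cv2, numpy as np
for c in ("scene","top"):
    im=viewer.read_camera(c); cv2.imwrite(f"pics/{c}0.png",im[:,:,::-1])
    i=viewer.camera_info(c); R,t=np.array(i["R"]),np.array(i["t"])
    print(c,np.round(-R.T@t),np.round(i["camera_matrix"],0).tolist(),np.round(R,2).tolist())
    for n in "shaker bay jaw_face wheel_axis crank_grip controller speed_knob_grip cassette1 cover tape_roll bottle jar carton marker tube_rack".split():
        for d in viewer.pinpoint(n,c):
            print(n,round(d["confidence"],2),np.round(R.T@(np.array(d["at"])-t)).tolist())
o=robot.observe();print({k:np.round(v,3).tolist() for k,v in o.items()})
E
```

```text
pics
scene [1166. -787.  766.] [[440.0, 0.0, 315.0], [0.0, 440.0, 239.0], [0.0, 0.0, 1.0]] [[0.75, 0.66, -0.01], [0.35, -0.42, -0.84], [-0.56, 0.63, -0.54]]
shaker 0.88 [550.0, 72.0, 3.0]
shaker 0.47 [794.0, -141.0, -0.0]
shaker 0.32 [481.0, -179.0, -1.0]
bay 0.98 [543.0, 74.0, 72.0]
bay 0.21 [531.0, 232.0, 119.0]
jaw_face 0.72 [536.0, 125.0, 103.0]
wheel_axis 0.8 [532.0, 235.0, 121.0]
crank_grip 0.8 [491.0, 232.0, 157.0]
controller 0.58 [470.0, 392.0, 2.0]
speed_knob_grip 0.53 [471.0, 390.0, 82.0]
cassette1 0.98 [483.0, -175.0, 3.0]
cassette1 0.66 [357.0, -474.0, 1.0]
cassette1 0.63 [188.0, -288.0, 5.0]
cassette1 0.59 [365.0, -325.0, 2.0]
cassette1 0.57 [485.0, -444.0, -4.0]
cover 0.92 [649.0, -165.0, -0.0]
tape_roll 0.66 [370.0, 69.0, -1.0]
bottle 0.88 [762.0, 63.0, -2.0]
bottle 0.21 [727.0, 332.0, 0.0]
jar 0.73 [558.0, -358.0, 0.0]
jar 0.55 [725.0, 334.0, 5.0]
jar 0.53 [668.0, -443.0, -2.0]
carton 0.76 [664.0, -441.0, 1.0]
marker 0.59 [561.0, -356.0, -1.0]
tube_rack 0.71 [798.0, -139.0, 1.0]
top [ 217.  -57. 1420.] [[581.0, 0.0, 321.0], [0.0, 581.0, 247.0], [0.0, 0.0, 1.0]] [[0.02
[... 612 characters left out ...]
5.0, -366.0, -0.0]
tape_roll 0.66 [366.0, 65.0, 1.0]
bottle 0.98 [757.0, 69.0, 0.0]
jar 0.66 [725.0, 337.0, -1.0]
jar 0.58 [490.0, 231.0, 158.0]
jar 0.42 [796.0, -146.0, 1.0]
carton 0.96 [672.0, -443.0, 1.0]
carton 0.61 [725.0, 340.0, 3.0]
marker 0.81 [562.0, -362.0, -3.0]
tube_rack 0.56 [798.0, -146.0, 2.0]
{'t': 1.6, 'joints': [-1.18, 0.468, -0.012, 1.603, 0.006, 1.071, -0.056], 'joint_velocities': [0.001, -0.001, -0.001, 0.001, 0.001, -0.0, -0.0], 'joint_torque': [0.0, -52.041, -0.013, -24.405, -0.057, 0.011, 0.0], 'tcp_pos': [273.252, 589.759, 214.572], 'tcp_rot': [0.34, 1.544, -0.34], 'contact_force': [0.046, -0.519, -0.154], 'wrist_torque': [-0.023, -0.005, 0.017], 'grip_width': 0.996}
```

View pics/top0.png

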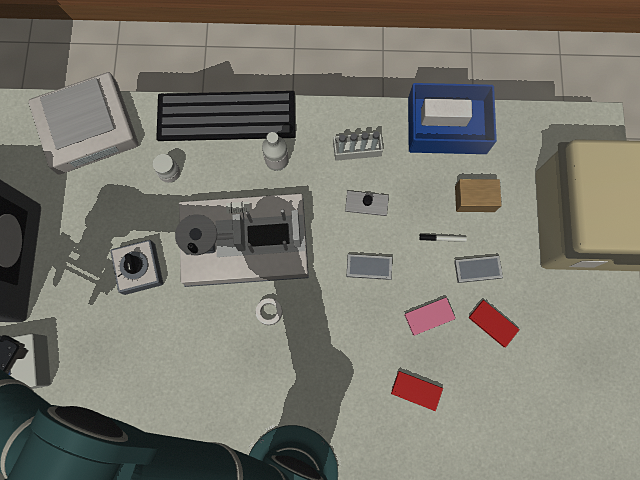

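View pics/scene0.png

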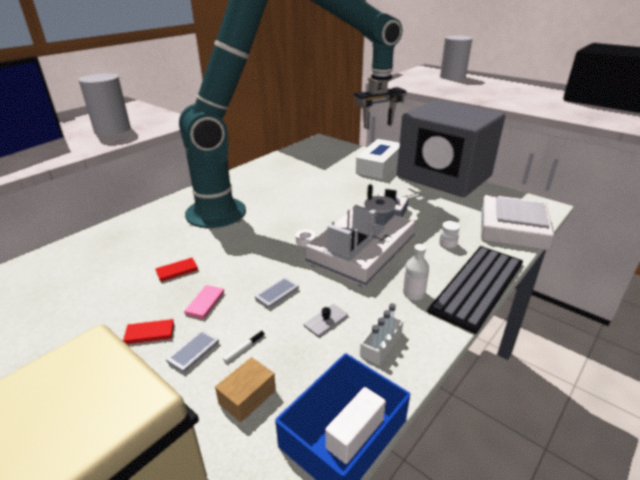

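```bash
cat > h.py <<'E'
from cell import robot, grip, kin, viewer
import cv2, numpy as np
from scipy.spatial.transform import Rotation as Ro
def rv(phi):
    c,s=np.cos(phi),np.sin(phi)
    return Ro.from_matrix(np.array([[0,c,s],[0,s,-c],[-1,0,0]])).as_rotvec()
def best(pos,phi):
    """tool-down orientation with the jaws along phi (or phi+pi), whichever turns the last joint least from zero"""
    c=[(abs(q[6]),k) for k in (0,1,-1) for q in [kin.ik(list(pos),rv(phi+k*np.pi).tolist())] if q is not None]
    return rv(phi+min(c)[1]*np.pi)
def go(pos,phi): robot.movep(list(pos),best(pos,phi).tolist())
def line(pos,feed=150): robot.servo_line(list(map(float,pos)),feed=feed)
def look(fn=None,cam="wrist"):
    i=viewer.camera_info(cam); im=viewer.read_camera(cam)
    if fn: cv2.imwrite("pics/"+fn,im[:,:,::-1])
    return im,np.array(i["camera_matrix"]),np.array(i["R"]),np.array(i["t"])
def pin(n,R,t,cam="wrist"):
    return [(round(d["confidence"],2),np.round(R.T@(np.array(d["at"])-t),1).tolist()) for d in viewer.pinpoint(n,cam)]
def ray(u,v,z,K,R,t):
    d=R.T@np.linalg.inv(K)@np.array([u,v,1.]); c=-R.T@t
    return c+d*(z-c[2])/d[2]
def st():
    o=robot.observe(); return round(o["t"],1),np.round(o["tcp_pos"],1).tolist(),np.round(o["contact_force"],1).tolist(),round(o["grip_width"],3)
E
python3 - <<'E'
from h import *
i=viewer.camera_info("wrist");R,t=np.array(i["R"]),np.array(i["t"])
print(-R.T@t,R.round(2).tolist(),i["camera_matrix"])
go((510,160,400),0.074)
im,K,R,t=look("w1.png")
print(-R.T@t,R.round(2).tolist(),st(),robot.observe()["joints"])
for n in "shaker bay jaw_face wheel_axis crank_grip".split(): print(n,pin(n,R,t))
E
```

```text
[208.91163101 619.41861837 384.27050301] [[0.42, 0.91, 0.0], [0.88, -0.41, 0.25], [0.23, -0.11, -0.97]] [[431.39381885   0.         313.44507763]
 [  0.         431.39381885 246.1804276 ]
 [  0.           0.           1.        ]]
[504.59079215 232.50160031 568.90387615] [[1.0, 0.08, -0.0], [0.07, -0.96, 0.25], [0.02, -0.25, -0.97]] (3.5, [509.5, 161.5, 399.3], [0.4, 0.0, -0.5], 1.003) [-0.7401045   0.12659343  0.4187184   1.65454915 -0.05224593  1.37289132
 -0.23719408]
shaker []
bay []
jaw_face [(0.7, [539.0, 128.6, 101.2])]
wheel_axis [(0.96, [532.9, 231.9, 114.7]), (0.22, [538.2, 126.5, 106.0])]
crank_grip [(0.85, [498.3, 226.5, 161.2])]
```

View pics/w1.png

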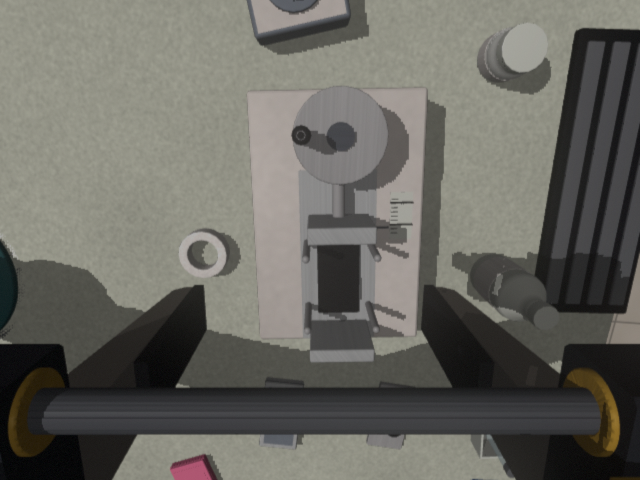

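```bash
python3 - <<'E'
from h import *
im,K,R,t=look()
print("wheel c",ray(340,135,126,K,R,t),"l",ray(293,135,126,K,R,t),"r",ray(387,135,126,K,R,t))
print("crank top",ray(301,134,176,K,R,t))
print("pad c",ray(338,278,85,K,R,t)); 
for n,p in dict(BL=(261,337),BR=(414,332),TR=(426,88),TL=(248,93)).items(): print(n,ray(*p,70,K,R,t).round(1))
g=cv2.cvtColor(im,cv2.COLOR_RGB2GRAY)
c=cv2.HoughCircles(cv2.medianBlur(g,5)[60:210,260:420],cv2.HOUGH_GRADIENT,1,50,param1=80,param2=15,minRadius=40,maxRadius=55); print(c)
cv2.imwrite("pics/w1c.png",cv2.resize(im[75:350,240:440,::-1],None,fx=3.0,fy=2.18*0+2.1818 if 0 else 2.18,interpolation=cv2.INTER_CUBIC))
E
```

```text
wheel c [531.8586368  231.61894144 126.        ] l [485.20417064 228.13678544 126.        ] r [578.52125511 235.10170589 126.        ]
crank top [494.42532968 229.86613135 176.        ]
pad c [546.72725755  68.21351556  85.        ]
BL [457.8 -22.5  70. ]
BR [650.1  -1.3  70. ]
TR [624.4 288.2  70. ]
TL [430.8 268.5  70. ]
[[[82.5 74.5 51. ]]]
```

View pics/w1c.png

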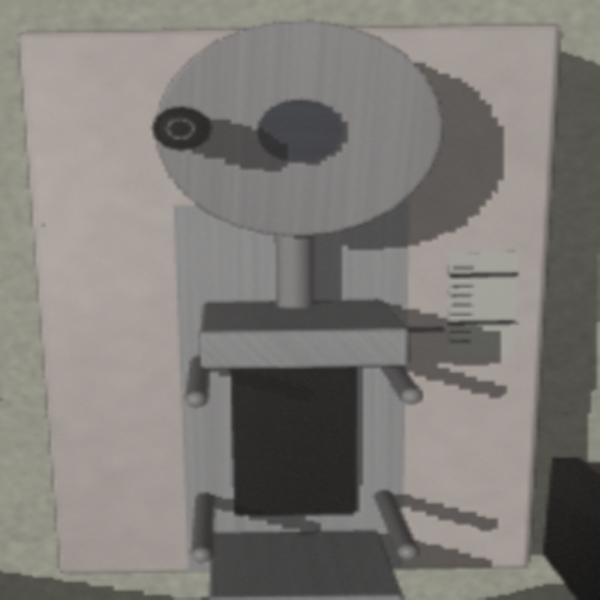

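```bash
cat >> h.py <<'E'
C=np.array([532.,231.7]); YAW=0.088; BAY=np.array([546.,71.5])
def sh(x,y): # shaker -> world
    c,s=np.cos(YAW),np.sin(YAW); return BAY+np.array([c*x-s*y,s*x+c*y])
def crank(a0,da,z,feed=90,n=20,r=38.,log=None):
    k=max(1,int(np.ceil(abs(da)/(2*np.pi)*n)))
    fs=[]
    for a in a0+da*np.arange(1,k+1)/k:
        line((C[0]+r*np.cos(a),C[1]+r*np.sin(a),z),feed)
        o=robot.observe(); fs.append(np.r_[a,o["contact_force"],np.array(o["tcp_pos"])-[C[0]+r*np.cos(a),C[1]+r*np.sin(a),z]])
        if np.linalg.norm(o["contact_force"])>35: print("force stop",fs[-1]); break
    return np.array(fs)
E
python3 - <<'E'
from h import *
p=(494.2,229.9)
go((*p,230),YAW); grip(0.5)
line((*p,146),100); print(st())
grip(0.0,20); print(st())
a0=np.arctan2(p[1]-C[1],p[0]-C[0])%(2*np.pi)
f=crank(a0,np.pi/2,146); print(f.round(1)); print(st())
E
```

```text
(6.4, [494.7, 230.1, 146.5], [0.4, 0.4, -0.0], 0.495)
(7.0, [492.5, 229.8, 146.2], [-5.3, -0.7, 6.1], 0.189)
[[ 3.5 -5.6 -2.5  5.8 -1.3 -0.6  0.1]
 [ 3.8 -4.1 -4.5  6.3 -0.6 -1.2  0.2]
 [ 4.1 -1.9 -5.1  4.5  0.4 -1.3  0.1]
 [ 4.4  1.3 -4.   2.8  1.1 -0.7  0.2]
 [ 4.8  2.4 -2.7  2.3  1.1  0.1  0.2]]
(8.4, [534.9, 193.8, 146.2], [2.4, -2.7, 2.3], 0.191)
```

```bash
python3 - <<'E'
from h import *
f=crank(4.73,13.1-0.015,146); print(np.abs(f[:,1:]).max(0).round(1), f[-1].round(2)); print(st())
grip(0.5); 
o=robot.observe()["tcp_pos"]; line((o[0],o[1],235),150)
go((*sh(40,35),330),YAW)
im,K,R,t=look("w2.png"); print(-R.T@t,st())
for n in "jaw_face wheel_axis crank_grip bay".split(): print(n,pin(n,R,t))
u=R@np.r_[sh(60,80),70]+t; u=K@u/u[2]; print(u)
x,y=int(u[0]),int(u[1]); x0,y0=max(0,x-100),max(0,y-75)
cv2.imwrite("pics/w2c.png",cv2.resize(im[y0:y0+150,x0:x0+200,::-1],None,fx=4,fy=4,interpolation=cv2.INTER_CUBIC)); print(x0,y0)
E
```

```text
[5.1 3.1 9.4 1.7 1.6 0.2] [17.81  0.69  0.78  5.46  0.11  0.79  0.16]
(20.3, [551.5, 199.8, 146.2], [0.7, 0.8, 5.5], 0.188)
[576.2644323  181.66383129 497.94929575] (22.2, [581.3, 111.9, 327.6], [-0.2, 0.2, -0.5], 0.498)
jaw_face []
wheel_axis [(0.89, [531.5, 231.2, 114.7]), (0.7, [372.8, 65.3, -3.7])]
crank_grip [(0.59, [558.1, 195.8, 162.5])]
bay []
[334.76107689 162.39836258   1.        ]
234 87
```

View pics/w2c.png

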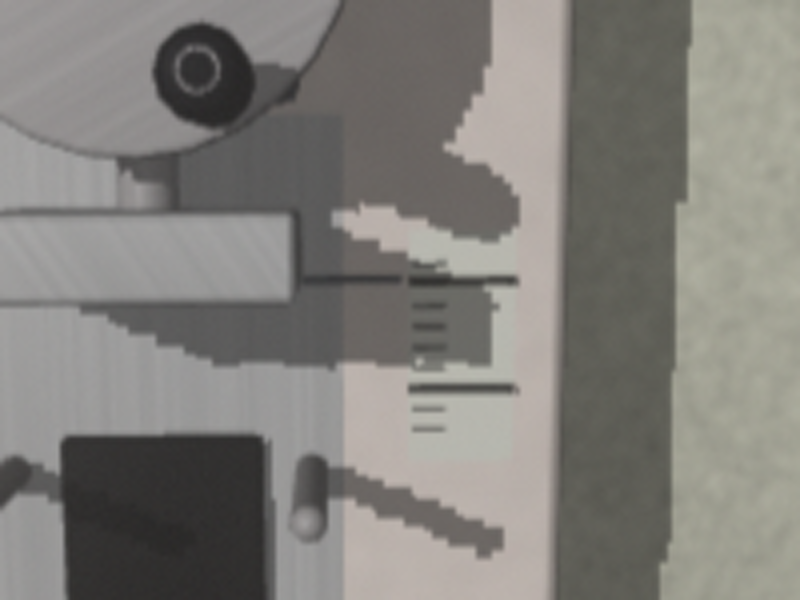

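```bash
cat >> h.py <<'E'
def view(xy,phi,z,fn=None):
    """put the wrist camera straight above xy and take a picture"""
    go((*xy,z+40),phi)   # settles the branch of phi
    i=viewer.camera_info("wrist"); R,t=np.array(i["R"]),np.array(i["t"]); off=(-R.T@t)[:2]-np.array(robot.observe()["tcp_pos"])[:2]
    line((xy[0]-off[0],xy[1]-off[1],z),250); robot.hold(0.2)
    return look(fn)
def rect(name,xy,ztop,K,R,t):
    """footprint of the silhouette nearest xy, cast onto the plane ztop: centre, (short,long), direction of the short side"""
    out=[]
    for d in viewer.silhouettes(name,"wrist"):
        m=d["mask"].astype(np.uint8); cs,_=cv2.findContours(m,cv2.RETR_EXTERNAL,cv2.CHAIN_APPROX_NONE)
        c=max(cs,key=cv2.contourArea)[:,0,:]
        P=np.array([ray(u,v,ztop,K,R,t)[:2] for u,v in c],np.float32)
        b=cv2.boxPoints(cv2.minAreaRect(P)); e1,e2=b[1]-b[0],b[2]-b[1]
        if np.linalg.norm(e1)>np.linalg.norm(e2): e1,e2=e2,e1
        a=(np.arctan2(e1[1],e1[0])+np.pi/2)%np.pi-np.pi/2
        out.append((np.linalg.norm(b.mean(0)-xy),b.mean(0).round(1),np.linalg.norm(e1).round(1),np.linalg.norm(e2).round(1),round(float(a),3),round(d["confidence"],2)))
    return sorted(out,key=lambda o:o[0])
E
python3 - <<'E'
from h import *
go((560,0,330),0)
xy=(483,-175); im,K,R,t=view(xy,0,260,"w3.png"); print(st())
print(rect("cassette1",xy,16,K,R,t)); print(pin("cassette1",R,t))
E
```

```text
(24.5, [483.9, -244.5, 260.6], [0.6, 0.4, 0.9], 0.503)
[(np.float64(181.29189303075228), array([ 367.6, -314.8], dtype=float32), np.float32(59.6), np.float32(97.1), 0.405, 0.64), (np.float64(237.83740925148294), array([ 483.9, -412.8], dtype=float32), np.float32(56.2), np.float32(59.1), 0.114, 0.94), (np.float64(307.1198977754549), array([ 197.4, -288. ], dtype=float32), np.float32(61.2), np.float32(113.8), -0.333, 0.81)]
[(0.88, [368.5, -324.6, 4.0]), (0.74, [489.1, -173.7, 2.1]), (0.66, [486.4, -446.5, -7.0]), (0.61, [191.2, -291.8, 0.4])]
```

View pics/w3.png

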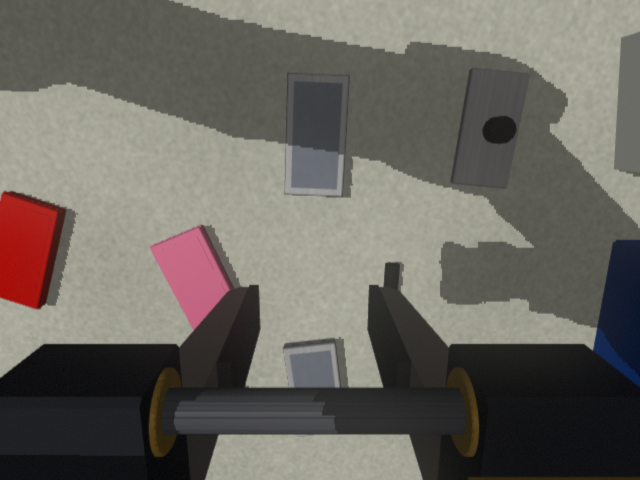

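```bash
python3 - <<'E'
from h import *
im,K,R,t=look()
def quad(ps,z):
    P=np.array([ray(u,v,z,K,R,t)[:2] for u,v in ps]); l=(P[0]+P[1]-P[2]-P[3])/2; s=(P[1]+P[2]-P[0]-P[3])/2
    print(P.mean(0).round(1),"long",np.linalg.norm(l).round(1),np.arctan2(-l[0],l[1]).round(3),"short",np.linalg.norm(s).round(1),np.arctan2(s[1],s[0]).round(3))
quad([(288,73),(349,75),(343,196),(285,193)],16)
quad([(470,68),(528,74),(507,188),(453,183)],10)
print(ray(499,129,40,K,R,t))
print(rect("cassette1",(483,-175),16,K,R,t)[:1], rect("cover",(650,-168),10,K,R,t)[:1])
E
```

```text
[ 487.  -176.5] long 108.6 -0.036 short 55.4 -0.04
[ 650.  -170.7] long 104.2 -0.068 short 53.4 -0.092
[ 646.5099449  -169.99654109   40.        ]
[(np.float64(181.20525496261328), array([ 367.5, -314.6], dtype=float32), np.float32(60.4), np.float32(96.9), 0.404, 0.83)] [(np.float64(1.5234649797094726), array([ 650.1, -169.5], dtype=float32), np.float32(56.4), np.float32(105.3), -0.088, 0.96)]
```

```bash
cat >> h.py <<'E'
def lower(xy,z0,zmin,thr=4.0,step=2.0):
    """feel downwards from z0; returns TCP z at touch"""
    line((*xy,z0),60); robot.hold(0.3); b=np.mean([robot.observe()["contact_force"] for _ in range(5)],0)
    z=z0
    while z>zmin:
        z-=step; line((*xy,z),25); robot.hold(0.08); o=robot.observe()
        d=np.array(o["contact_force"])-b
        if d[2]>thr or np.linalg.norm(d[:2])>8: break
    print("touch" if z>zmin else "NO TOUCH",round(z,1),np.round(o["tcp_pos"],1),d.round(1)); return z
E
python3 - <<'E'
from h import *
i=viewer.camera_info("wrist");o=robot.observe();K=np.array(i["camera_matrix"])
T=Ro.from_rotvec(o["tcp_rot"]).as_matrix(); M=np.array(i["R"])@T
T1=Ro.from_rotvec(rv(0.074)).as_matrix(); R1=M@T1.T; t1=-R1@np.array([504.591,232.502,568.904])
print(R1.round(2).tolist())
P=np.array([ray(240+u/3,75+v/2.18,146,K,R1,t1)[:2] for u,v in [(195,397),(411,397),(408,551),(201,552)]])
print(P.round(1),P.mean(0))
go((486.5,-176,150),-0.038); grip(0.85)
line((486.5,-176,40),150); line((486.5,-176,4),60); print(st())
grip(0,30); print(st())
line((486.5,-176,210),150); print(st())
E
```

```text
[[1.0, 0.07, 0.0], [0.07, -0.96, 0.25], [0.02, -0.25, -0.97]]
[[505.4 110.2]
 [578.7 115.6]
 [586.3  37.6]
 [513.   31.7]] [545.8589772   73.75705296]
(27.6, [486.5, -176.2, 3.9], [0.5, -0.1, 0.2], 0.85)
(28.0, [486.7, -176.0, 4.3], [0.4, 0.3, 2.3], 0.603)
(29.6, [485.9, -175.8, 209.2], [0.9, -0.8, -2.4], 0.609)
```

```bash
sed -i 's/YAW=0.088; BAY=np.array(\[546.,71.5\])/YAW=0.09; BAY=np.array([546.,72.5])/' h.py; python3 - <<'E'
from h import *
go((*BAY,210),YAW); print(st())
z=lower(BAY,160,74)
robot.hold(0.2); print(st())
E
```

```text
(30.6, [545.9, 70.3, 209.9], [0.3, 0.1, -2.7], 0.606)
touch 80.0 [546.3  72.6  81.2] [-3.  -0.   9.8]
(45.4, [546.3, 72.5, 81.2], [-2.4, -0.2, 8.5], 0.606)
```

```bash
python3 - <<'E'
from h import *
grip(0.72); print(st())
line((*BAY,230),150)
xy=(483,-443); im,K,R,t=view(xy,0,230,"w4.png"); print(st())
print(rect("cassette1",xy,16,K,R,t)[:2]); print(pin("cassette1",R,t))
E
```

```text
(45.7, [546.1, 72.5, 80.0], [-0.2, -0.3, -0.2], 0.72)
(49.5, [483.9, -512.7, 230.9], [-0.7, 0.2, 0.5], 0.72)
[(np.float64(5.066019486478707), array([ 487.3, -445.6], dtype=float32), np.float32(56.2), np.float32(109.6), 0.123, 0.84), (np.float64(131.106032698939), array([ 356.5, -477.4], dtype=float32), np.float32(57.4), np.float32(111.4), -0.69, 0.73)]
[(0.95, [486.2, -448.4, -2.6]), (0.71, [351.1, -476.2, -1.8])]
```

View pics/w4.png

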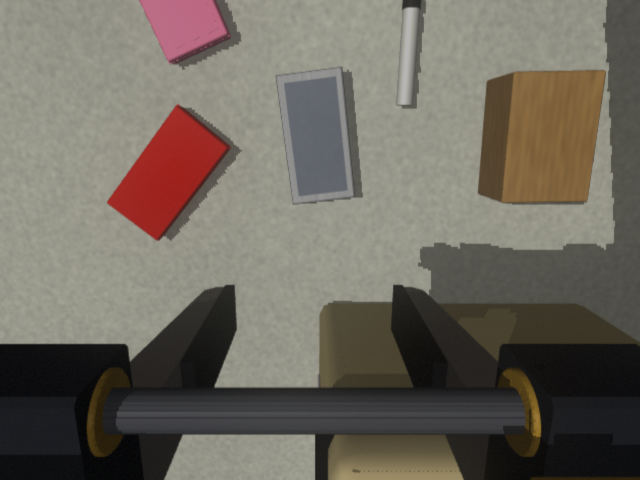

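```bash
python3 - <<'E'
from h import *
p=(487.0,-445.5)
robot.servo_line([*p,160],feed=200)
go((*p,120),0.123); grip(0.85)
line((*p,40),150); line((*p,4),60); print(st())
grip(0,30); print(st())
line((*p,210),150); print(st())
go((*BAY,210),YAW); print(st())
line((*BAY,150),80)
z=lower(BAY,115,90,step=2)
robot.hold(0.2); print(st())
E
```

```text
(52.3, [487.0, -445.8, 4.0], [-0.4, 0.4, 0.2], 0.852)
(52.8, [487.1, -445.6, 4.3], [-0.3, 1.0, 2.2], 0.606)
(54.3, [486.6, -445.1, 208.9], [0.5, 0.0, -3.5], 0.604)
(56.2, [546.3, 71.2, 210.2], [-0.2, -0.8, -2.2], 0.603)
touch 95 [546.4  72.5  97.1] [-6.3  0.3 21.7]
(61.7, [546.4, 72.5, 97.1], [-4.7, -0.5, 19.2], 0.603)
```

```bash
python3 - <<'E'
from h import *
line((*BAY,97),20); grip(0.72); print(st())
line((*BAY,240),150)
im,K,R,t=view(BAY,YAW,260,"w5.png"); print(st())
print(rect("cassette1",BAY,109,K,R,t)); print(pin("cassette1",R,t),pin("bay",R,t))
i,K,R,t=look("top5.png","top")
E
```

```text
(62.3, [546.0, 72.5, 96.8], [0.1, 1.0, 0.6], 0.722)
(64.5, [552.3, 3.1, 260.1], [-0.3, -0.3, 0.3], 0.722)
[(np.float64(7.426352014469347), array([541.8,  66.4], dtype=float32), np.float32(53.8), np.float32(103.3), 0.092, 0.91)]
[(0.56, [544.7, 69.9, 86.2])] []
```

View pics/w5.png

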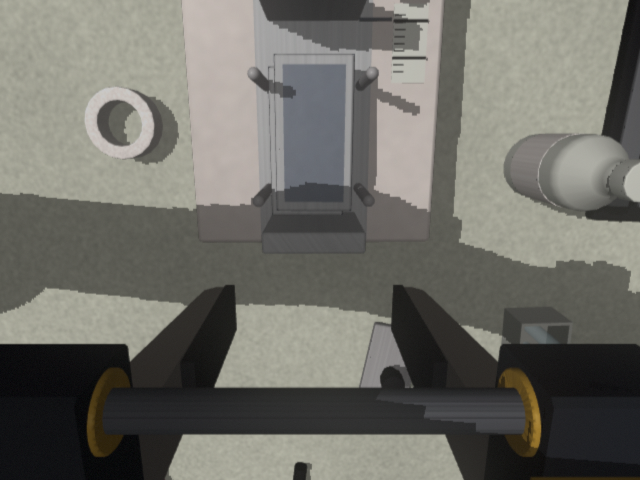

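View pics/top5.png

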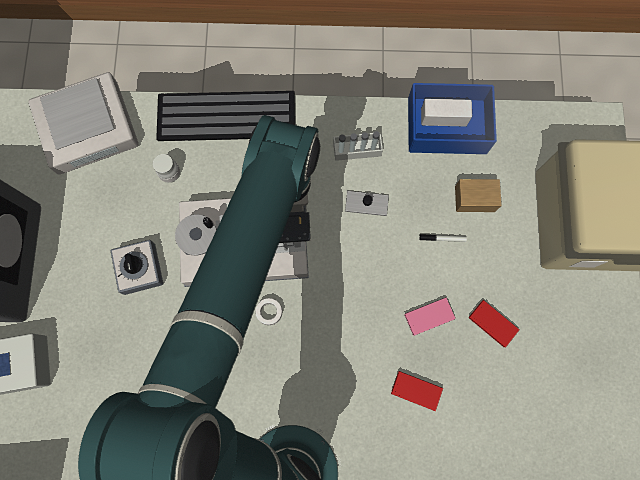

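```bash
python3 - <<'E'
from h import *
im,K,R,t=look()
f=lambda ps,z: np.array([ray(u,v,z,K,R,t)[:2] for u,v in ps])
P=f([(255,74),(371,74),(364,198),(259,198)],146);print("posts",P.round(1).tolist(),P.mean(0))
P=f([(275,54),(355,54),(352,211),(278,211)],109);print("cass",P.round(1).tolist(),P.mean(0))
P=f([(268,67),(268,190)],93);print("lower left edge",P.round(1).tolist())
P=f([(316,251),(316,214)],150);print("fixed jaw",P.round(1).tolist())
cv2.imwrite("pics/w5c.png",cv2.resize(im[30:260,220:420,::-1],None,fx=2.6,fy=2.6,interpolation=cv2.INTER_CUBIC))
E
```

```text
posts [[507.5, 105.2], [578.6, 111.7], [583.6, 35.1], [514.5, 28.8]] [546.04060247  70.17575998]
cass [[515.4, 123.5], [570.3, 128.5], [580.6, 19.5], [525.1, 14.5]] [547.88278693  71.50435614]
lower left edge [[509.4, 116.8], [515.2, 27.4]]
fixed jaw [[555.2, -2.9], [552.9, 22.3]]
```

View pics/w5c.png

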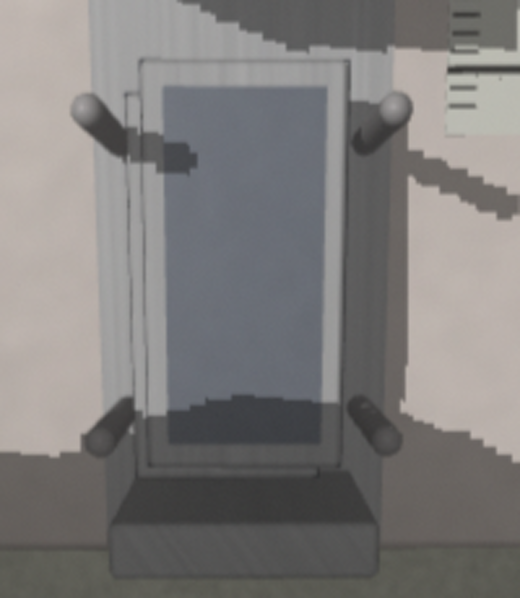

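```bash
python3 - <<'E'
from h import *
go((600,-60,300),0)
xy=(649,-170); im,K,R,t=view(xy,-0.09,230,"w6.png"); print(st())
print(rect("cover",xy,10,K,R,t)); print(pin("cover",R,t))
g=cv2.cvtColor(im,cv2.COLOR_RGB2GRAY); m=(g<35).astype(np.uint8)
n,_,s,c=cv2.connectedComponentsWithStats(m)
for k in range(1,n):
    if s[k,4]>150 and s[k,1]<260: print(s[k],c[k].round(1),ray(*c[k],40,K,R,t).round(1))
E
```

```text
(66.4, [642.9, -238.6, 230.7], [-0.5, 1.0, -0.2], 0.721)
[(np.float64(2.595853921761357), array([ 651.5, -169.3], dtype=float32), np.float32(53.7), np.float32(104.5), -0.089, 0.71)]
[(0.98, [646.8, -172.3, -0.5])]
[  367   226   273   254 29129] [545.8 374.7] [ 848.3 -404.2   40. ]
```

View pics/w6.png

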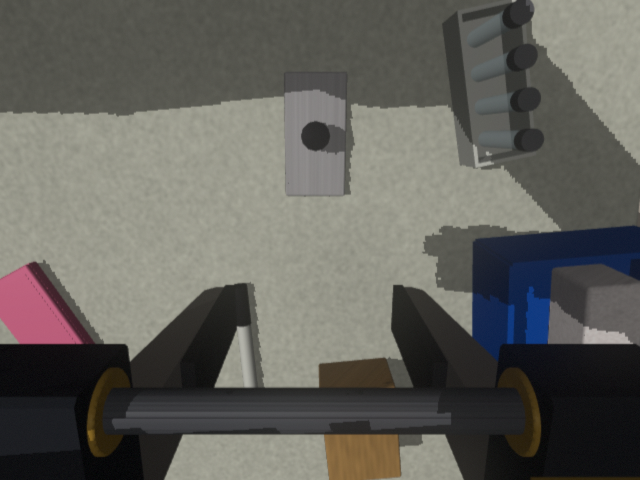

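```bash
python3 - <<'E'
from h import *
im,K,R,t=look(); k=ray(315,136,38,K,R,t); print(k)
p=(np.array([651.,-169.6])+k[:2])/2; print(p)
go((*p,140),-0.089); grip(0.6)
line((*p,60),150); line((*p,14),50); print(st())
grip(0,40); robot.hold(0.2); print(st())
line((*p,220),120); print(st())
B=np.array([546.3,71.8])
go((*B,220),YAW); robot.hold(0.2); print(st())
line((*B,165),80)
z=lower(B,131,112,step=1,thr=3.5)
robot.hold(0.2); print(st())
E
```

```text
[ 650.76818496 -170.68304611   38.        ]
[ 650.88409248 -170.14152306]
(69.2, [651.1, -170.3, 14.3], [-0.1, 0.1, -0.7], 0.598)
(70.0, [650.9, -170.1, 14.1], [-0.5, 0.6, 1.6], 0.254)
(71.9, [650.5, -170.0, 219.2], [-0.5, 0.5, -4.9], 0.254)
(73.1, [547.0, 70.1, 220.2], [0.7, 0.1, -4.5], 0.255)
touch 122 [546.4  71.8 123. ] [-3.1  0.4  9.5]
(78.2, [546.4, 71.8, 123.0], [-2.2, 1.1, 5.2], 0.253)
```

```bash
python3 - <<'E'
from h import *
grip(0.45); print(st())
B=(546.3,71.8)
line((*B,240),120)
im,K,R,t=view(B,YAW,260); print(st())
print(rect("cover",B,119,K,R,t))
cv2.imwrite("pics/w7c.png",cv2.resize(im[0:260,200:440,::-1],None,fx=2.3,fy=2.3,interpolation=cv2.INTER_CUBIC))
E
```

```text
(78.6, [546.4, 71.8, 122.0], [0.8, 0.5, -0.1], 0.452)
(80.8, [552.7, 2.5, 260.1], [0.4, 0.5, 0.3], 0.451)
[(np.float64(1.0257704380917585), array([547.2,  72.3], dtype=float32), np.float32(53.9), np.float32(104.6), 0.09, 0.84)]
```

View pics/w7c.png

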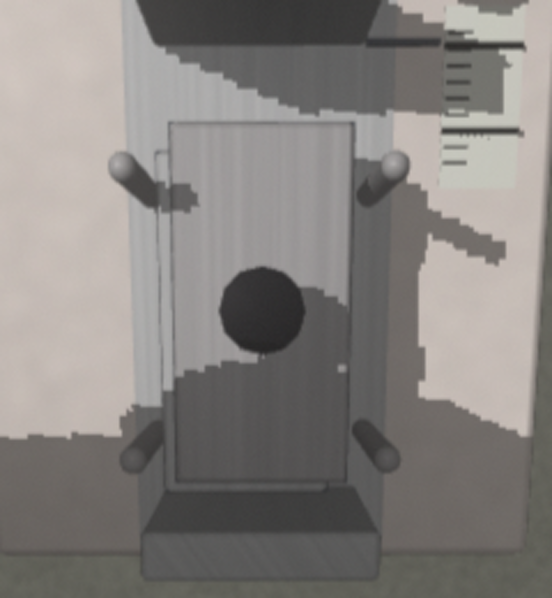

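```bash
python3 - <<'E'
from h import *
a0=17.81; p=C+38*np.array([np.cos(a0),np.sin(a0)])
go((550,150,300),YAW)
go((*p,235),YAW); grip(0.5)
line((*p,146),100); print(st())
grip(0.0,20); print(st())
f=crank(a0,-13.0,146); print(np.abs(f[:,1:]).max(0).round(1), f[-1].round(2)); print(st())
grip(0.5); o=robot.observe()["tcp_pos"]; line((o[0],o[1],235),150)
# camera nadir over the inner mark
im,K,R,t=view(sh(50,60),YAW,260,"w8.png"); print(-R.T@t,st())
u=R@np.r_[sh(50,65),70]+t; u=K@u/u[2]; x0,y0=max(0,int(u[0])-130),max(0,int(u[1])-75)
cv2.imwrite("pics/w8c.png",cv2.resize(im[y0:y0+170,x0:x0+220,::-1],None,fx=3.5,fy=3.5,interpolation=cv2.INTER_CUBIC)); print(x0,y0)
print(rect("cover",BAY,119,K,R,t))
E
```

```text
(83.3, [551.8, 198.9, 146.6], [-0.1, 0.6, 0.2], 0.503)
(83.8, [551.5, 199.0, 146.2], [0.3, -0.3, 1.2], 0.191)
[ 6.9  5.5 11.1  1.9  2.2  0.2] [ 4.81 -0.84 -1.39  7.6  -1.01 -0.97  0.14]
(95.7, [534.7, 192.9, 146.1], [-0.8, -1.4, 7.6], 0.188)
[589.83551985 138.6465107  429.74768835] (98.3, [596.1, 67.7, 260.1], [-0.2, 1.0, 0.2], 0.501)
183 54
[(np.float64(1.5532344534840272), array([547.5,  72.9], dtype=float32), np.float32(55.1), np.float32(106.5), 0.089, 0.6)]
```

View pics/w8c.png

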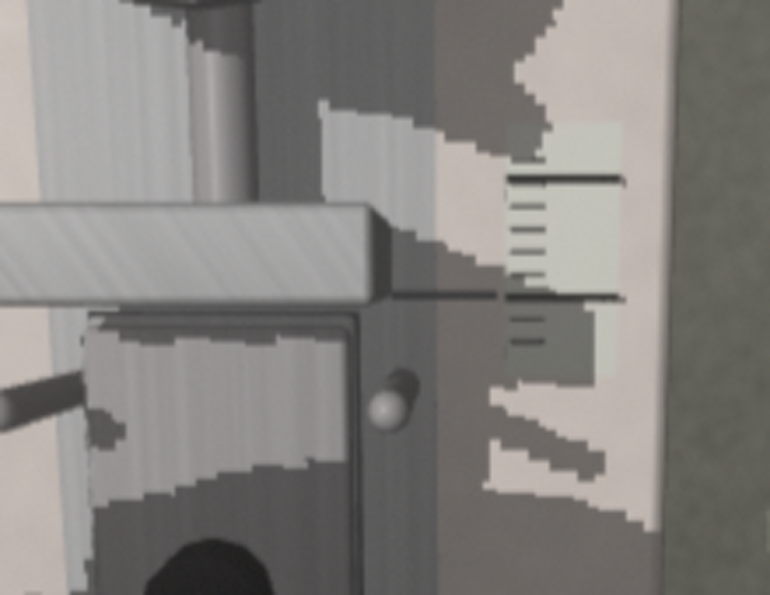

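```bash
python3 - <<'E'
from h import *
xy=(468,389)
go((500,250,320),0)
im,K,R,t=view(xy,0,230); print(-R.T@t,st(),robot.observe()["joints"].round(2))
print(pin("speed_knob_grip",R,t),pin("controller",R,t))
u=R@np.r_[xy,60]+t; u=K@u/u[2]; x0,y0=int(u[0])-90,max(0,int(u[1])-80)
cv2.imwrite("pics/w9c.png",cv2.resize(im[y0:y0+160,x0:x0+180,::-1],None,fx=3.5,fy=3.5,interpolation=cv2.INTER_CUBIC)); print(x0,y0)
np.savez("w9.npz",K=K,R=R,t=t)
E
```

```text
[468.18940965 389.27160018 400.42695834] (100.6, [467.9, 318.5, 230.5], [0.2, -0.4, -0.3], 0.503) [-1.42  0.43  1.    1.84 -0.41  1.09 -0.27]
[(0.74, [471.5, 389.6, 82.7])] [(0.7, [468.6, 396.6, -0.1])]
222 54
```

View pics/w9c.png

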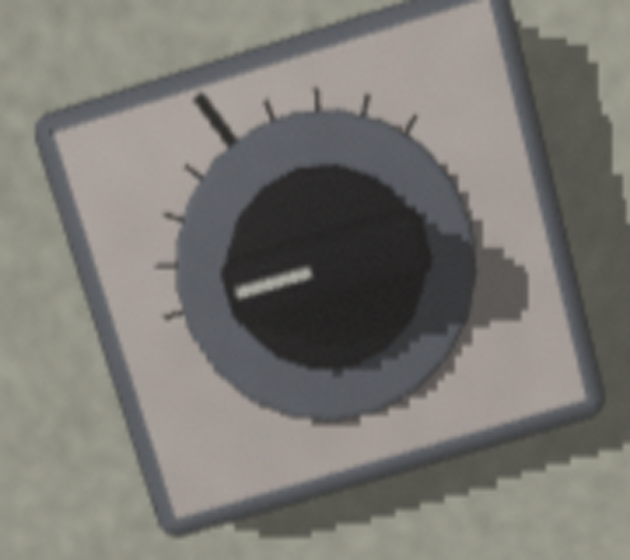

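```bash
python3 - <<'E'
from h import *
d=np.load("w9.npz"); k=ray(314.9,130.2,75,d["K"],d["R"],d["t"]); print(k)
p=k[:2]; ph=0.295+np.pi/2
best_q=None
for s in (ph,ph-np.pi):
    qs=[kin.ik([*p,65],rv(s-a).tolist()) for a in (0,.3,.6,.9,1.2)]
    print(s,[None if q is None else np.round(q,2).tolist()[-3:] for q in qs])
    if all(q is not None for q in qs):
        m=max(abs(q[6]) for q in qs)
        if best_q is None or m<best_q[0]: best_q=(m,s)
s=best_q[1]; print("use",s)
line((*robot.observe()["tcp_pos"][:2],260),200)
robot.movep([*p,180],rv(s).tolist()); grip(0.4)
line((*p,110),100); line((*p,65),50); print(st())
grip(0,15); print(st())
E
```

```text
[469.96137947 391.89889025  75.        ]
1.8657963267948965 [[-0.32, 0.77, 1.38], [-0.37, 0.78, 1.12], [-0.42, 0.79, 0.87], [-0.48, 0.8, 0.62], [-0.54, 0.82, 0.37]]
-1.2757963267948966 [[-0.9, 1.0, -1.29], [-0.96, 1.05, -1.55], [-1.01, 1.1, -1.81], [-1.06, 1.14, -2.08], [-1.11, 1.19, -2.35]]
use 1.8657963267948965
(104.7, [470.2, 392.1, 65.3], [0.7, 0.5, -0.2], 0.398)
(105.1, [470.0, 392.2, 65.3], [-1.6, -0.3, 0.9], 0.151)
```

```bash
python3 - <<'E'
from h import *
s=0.295+np.pi/2; p=[469.96,391.9,65.]
for a in np.arange(1,7)*0.2:
    robot.servo_line(p,feed=20,rotation=rv(s-a).tolist()); robot.hold(0.1)
robot.hold(0.3)
o=robot.observe(); y=Ro.from_rotvec(o["tcp_rot"]).as_matrix()[:,1]; print(st(),o["wrist_torque"].round(2),"phi",np.arctan2(y[1],y[0]),"target",s-1.2)
grip(0.4); line([*p[:2],180],120)
go((470,330,240),0)
im,K,R,t=view((468,389),0,230); print(st())
x0,y0=222,54
cv2.imwrite("pics/w10c.png",cv2.resize(im[y0:y0+160,x0:x0+180,::-1],None,fx=3.5,fy=3.5,interpolation=cv2.INTER_CUBIC))
E
```

```text
(108.1, [469.7, 391.3, 65.1], [-1.7, -1.8, 8.0], 0.151) [-0.54  0.53 -0.01] phi 0.667206203609089 target 0.6657963267948965
(111.4, [468.0, 318.6, 230.1], [0.3, -0.5, -0.3], 0.4)
```

View pics/w10c.png

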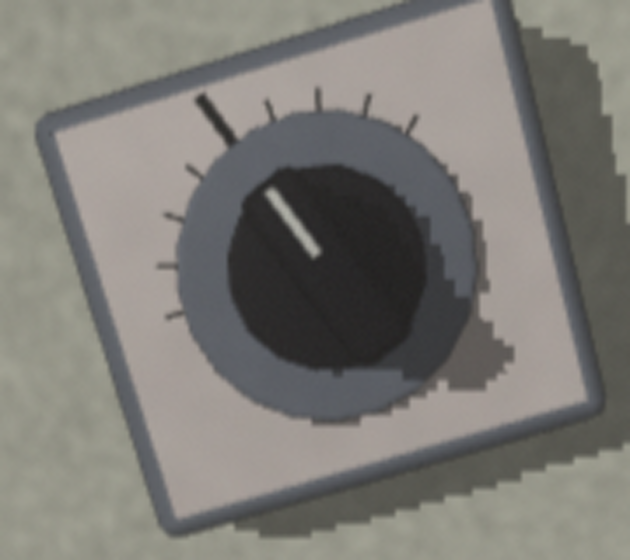

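```bash
python3 - <<'E'
from h import *
line((468,318.6,300),200); go((520,200,330),YAW)
im,K,R,t=view(BAY,YAW,280); print(rect("cover",BAY,119,K,R,t),st())
cv2.imwrite("pics/w11c.png",cv2.resize(im[0:260,200:440,::-1],None,fx=2.3,fy=2.3,interpolation=cv2.INTER_CUBIC))
E
```

```text
[(np.float64(1.0290549680972942), array([547. ,  72.7], dtype=float32), np.float32(53.6), np.float32(105.0), 0.089, 0.69), (np.float64(232.99121484720573), array([737.5, -60.3], dtype=float32), np.float32(37.9), np.float32(55.2), -1.478, 0.31)] (113.9, [552.2, 3.2, 280.3], [-0.3, -0.2, -0.1], 0.399)
```

View pics/w11c.png

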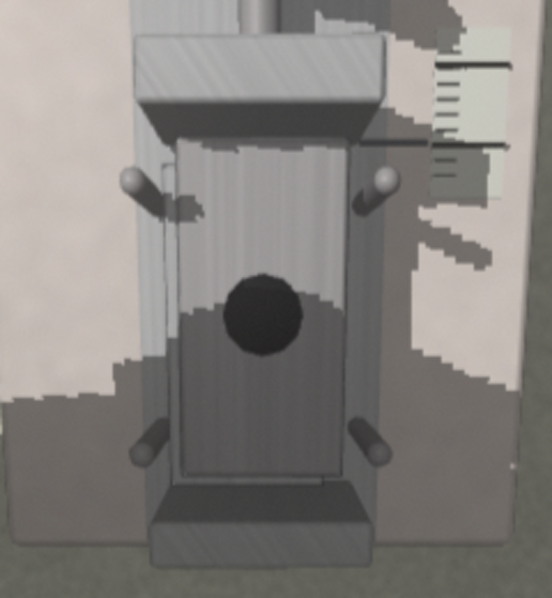

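The last picture shows the pile and cover level between the posts, with the cover centred about 1 mm from the bay centre. The pointer is at the inner mark (row 144) and nothing touches the robot, so I'm handing the job in.

```bash
python3 - <<'E'
from h import *
robot.job_done(); print(st())
E
```

```text
the job is handed in; nothing more can be done
the job is handed in; nothing more can be done
```

I finished the job and handed it in at about 114 s of the 208 s allowed. No verdict is reported.

- **Jaw out:** I wound the jaw out to the outer mark. From nearly straight above, the pointer lay on the mark.
- **Cassettes:** Only two aluminium cassettes were on the table, and I left the pink and red look-alikes alone. Each was lowered until it touched, at tool heights of 81 and 97 mm. That fits a pad top about 7 mm above the deck and 16 mm cassettes. The second landed with about 20 N.
- **Cover:** I lowered it by its knob until it touched, with about 10 N on the wrist. It lies level, about 1 mm from the bay centre and square to the shaker.
- **Jaw in:** I wound the jaw in to the inner mark, and the pointer reads within about 0.5 mm of it.
- **Speed knob:** I turned it 1.2 rad. The white line agrees with the index mark to about 0.02 rad.

**Checks that were off:** The lower cassette sits about 4–5 mm towards the shaker's -x and 5 mm towards the fixed jaw, though I put it down centred. It may have been knocked or shifted on release. It is inside the 14 mm limit by my measurement, so I left it. Sizes measured with the wrist camera mostly came out up to 3% small, which I did not correct.

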